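Park the wagon on the free siding

TASK

Park the red model wagon, which stands on the bare bench, on the one free siding of the small three-track yard board: upright on the rails, in line with the track and centred along it. Leave the two grey wagons standing where they are.

Things in the scene. Friction and masses are not known exactly. Their poses are not given: they have to be found in the camera images.
- red_wagon_centre (a point): dark red open goods wagon model, 28 wide, 126 long over the couplings, 34 mm high, 80 g, standing on its wheels on the bench beside the board. The point is its centre, 17 mm above the foot of the wheels; its y axis runs along its length, z up. Its straight side walls reach from 12 to 34 mm above the wheel foot and are 106 mm long; grip it across its 28 mm width at mid length. Either end may lead.
- grey_a_centre (a point): one of the two grey model wagons on the sidings (28 wide, 111 long, 26 mm high); the point is its centre, 13 mm above the foot of its wheels; its y axis runs along its length. It stands on one of the three sidings, which one varies; it is not to be moved.
- grey_b_centre (a point): one of the two grey model wagons on the sidings (28 wide, 111 long, 26 mm high); the point is its centre, 13 mm above the foot of its wheels; its y axis runs along its length. It stands on one of the three sidings, which one varies; it is not to be moved.
- yard: plywood board (150 x 250 x 12 mm), fixed to the bench, with three parallel straight sidings of model track. Origin: middle of its underside, on the bench top. Its x axis runs along the tracks, y across them, z up. The three sidings have their centre lines at y = +85, 0 and -85 mm, each track 112 mm long, centred at x = 0. Wagon wheels stand 17 mm above the origin when on the rails. Two sidings are occupied by the grey wagons, one is free, and which one varies.

How it is judged:
By the outcome, as a careful person would: the job done as asked, in the order asked, and still so for the second after the job is handed in, with the robot touching nothing.
It also fails if it takes over 37 s, if anything falls off the work surface, if the arm or the gripper's body presses on something with over 40 N, if the wrist force passes 120 N, or if a joint passes its speed limit or range.

ROBOT

A 6-joint arm with a two-finger parallel gripper is mounted at the origin on a cart in front of the work surface, level with it; the furniture and walls round the work are solid. World frame = base frame: x ahead of the robot, y to its left, z up, the work surface at z = 0. Lengths are in m, angles in rad, forces in N, time in s.
With the tool pointing down it reaches from about 0.35 to 0.875 m from the base axis. Payload 15.5 kg.
Tool frame: the origin (TCP) lies between the finger pads; the fingertips stand 19 mm ahead of it and the grasp point (between the pads) is the TCP (manip.finger_overhang is the distance from the TCP to the fingertips, in m); z points along the fingers, y is the line along which they close (so a half turn about z gives the same grasp; the last joint's range is limited). The gripper opens to 85 mm and grips with 20 to 120 N. Pads are 22 mm wide; open, the fingers measure 114 mm over their backs; the gripper's body (76 mm by 85 mm) begins 54 mm behind the grasp point. The pads swing forward as they close: fully open they stand 13 mm farther back than shut.
Start: joints at [1.03, 0.494, 1.345, -0, 1.302, -0.096], TCP at [0.269, 0.564, 0.25] pointing down, gripper open.
Joint ranges: [-2.91, 2.91], [-0.82, 2.16], [0.22, 2.67], [-1.22, 4.37], [0.12, 2.79], [-3.08, 3.08]. Speed limits (rad/s): [1.89, 1.89, 2.57, 3.01, 3.01, 3.01].

INTERFACE

Orientations are given as a rotation vector (axis times angle).
In Python, from plant import manip gives the robot as it stands.
- The arm moves only by the shell command python3 -m inch 'ROWS'. ROWS is JSON, a list of rows, each an object of numbers: "x", "y", "z": the shift along the tool's x, y, z in cm; "wx", "wy", "wz": the turn, a rotation vector about the tool's x, y, z in rad; "fingers": the opening, from 0 (shut) to 1 (fully open). A call has 1 to 12 rows; each row shifts and turns the commanded pose from where the row before left it, along the tool's axes as they then stand; what a row does not reach is not made up. A row lasts 1/8 s, in which the tool goes at most 62.5 mm and 10.7 degrees, less where a joint would pass 70% of its speed; a pose out of reach is approached as far as the arm can. A call is refused whole if a number of a shift passes 6.25 or a number of a turn 0.188, either way. A call with a gripper value outside its range is refused whole. The fingers move at their own pace and stop on an object; the grip force is fixed at half the most. Time passes only in rows, so rows that do not move let the fingers close. It gives the time, the measured TCP pose, the force, the opening and the grip force at its end, in the units of the state.
- manip.observe(): the state, without advancing time (a new reading comes with each control period).
- manip.read_camera(name): name is "scene" or "top" or "wrist"; returns the picture (400x640x3 uint8, blue, green, red); there is no depth.
- manip.camera_model(name): a dict with "K" (3x3 intrinsics, pixels), "world_from_camera" (4x4, takes a point from camera to world coordinates); the wrist camera has in their place "T_tool_cam" (4x4, takes a point from camera to tool coordinates, whose origin is the TCP and whose axes are the flange's). Camera axes: x right, y up, looking along -z (the intrinsics and any distortion apply to the point x, -y, -z); pixel columns grow to the right and rows downward; lengths in m; the calibration is good to about 2 mm. A picture is of the moment at which its call begins: read the wrist's pose just before it. camera_model takes no time and is no camera call.
- manip.job_done(): hands the job in; it is judged then, once.
The state is a dict: "t": time; "qpos": joint angles; "dq": joint speeds; "joint_efforts": joint torques, N m; "tool_pos": TCP position; "tool_rot": TCP orientation; "contact_force": force on the tool from outside, world axes, zero at the start; "moment": the same for the moment, N m; "gripper_width": opening from 0.0 (shut) to 1.0 (fully open); "finger_force": force on a finger pad.
Only numpy, scipy, OpenCV 4.12 (cv2) and the standard library are available. Lean on these libraries where they do the work, as an engineer would, in place of code of your own. Each camera call takes 0.05 s, during which the arm holds its last target. There are 200 camera calls.

## Working session

There is one attempt and no reset: what is moved stays moved. The work goes in short steps, Python scripts to look and compute and a shell command to move; the robot and the scene stay as the last step left them, time stands still between calls to the robot, and variables do not carry over. Pictures are saved under pics/ and viewed, at most 13 in all, crops included, and the job is handed in when it is done.

```bash
mkdir -p pics; python3 - <<'E'
from plant import manip
import cv2,numpy as np
np.set_printoptions(precision=4,suppress=True)
s=manip.observe();print({k:np.round(v,3) for k,v in s.items()})
for n in("top","scene"):
    cv2.imwrite(f"pics/{n}.png",manip.read_camera(n));m=manip.camera_model(n);print(n,m)
print(manip.camera_model("wrist"))
E
```

```text
{'t': np.float64(0.0), 'qpos': array([ 1.029,  0.494,  1.346,  0.   ,  1.302, -0.096]), 'dq': array([ 0.   ,  0.001, -0.   ,  0.001, -0.001,  0.   ]), 'joint_efforts': array([  0.   , -88.217, -38.387,   0.   ,   0.01 ,   0.   ]), 'tool_pos': array([0.269, 0.564, 0.25 ]), 'tool_rot': array([-0.694, -3.063,  0.002]), 'contact_force': array([-0.281,  0.041,  0.56 ]), 'moment': array([-0.002, -0.028,  0.012]), 'finger_force': np.float64(0.0), 'gripper_width': np.float64(1.0)}
top {'K': array([[363.5837,   0.    , 309.4149],
       [  0.    , 363.5837, 200.8445],
       [  0.    ,   0.    ,   1.    ]]), 'world_from_camera': array([[-0.017 ,  0.9837, -0.1791,  0.351 ],
       [-0.9998, -0.0174, -0.0003, -0.1144],
       [-0.0034,  0.1791,  0.9838,  0.9305],
       [ 0.    ,  0.    ,  0.    ,  1.    ]])}
scene {'K': array([[395.5552,   0.    , 322.4803],
       [  0.    , 395.5552, 202.2915],
       [  0.    ,   0.    ,   1.    ]]), 'world_from_camera': array([[ 0.7106,  0.3597, -0.6047, -0.0385],
       [-0.7035,  0.3522, -0.6173, -0.6815],
       [-0.0091,  0.8641,  0.5033,  0.5246],
       [ 0.    ,  0.    ,  0.    ,  1.    ]])}
{'K': array([[292.6392,   0.    , 318.1683],
       [  0.    , 292.6392, 201.684 ],
       [  0.    ,   0.    ,   1.    ]]), 'T_tool_cam': array([[ 0.0007,  0.9555,  0.295 ,  0.0757],
       [ 1.    , -0.0004, -0.0013, -0.0013],
       [-0.0011,  0.295 , -0.9555, -0.1233],
       [ 0.    ,  0.    ,  0.    ,  1.    ]])}
```

View pics/top.png

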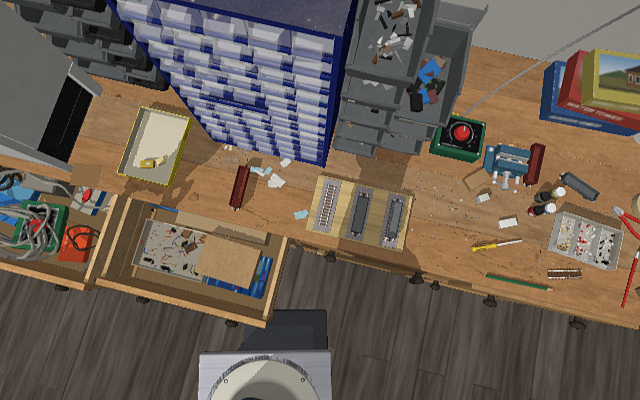

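View pics/scene.png

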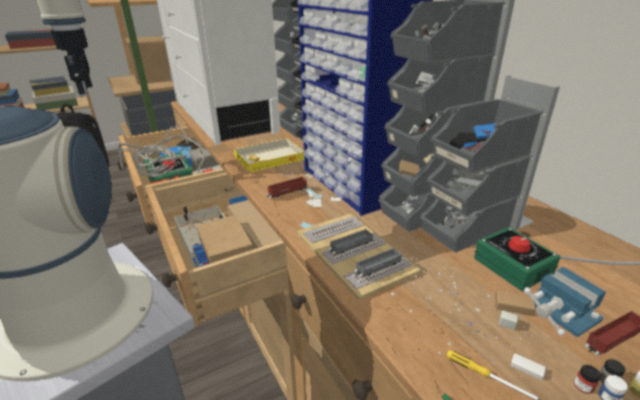

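The top view shows a red wagon at about (239,187), the board with its free siding on the left at about (329,205), and grey wagons at (360,213) and (394,220). There is a second dark red body by the vice at (535,165). The scene view shows the same layout. I'll measure them, including both red bodies.

```bash
cat > h.py <<'E'
import cv2,numpy as np
from plant import manip
np.set_printoptions(precision=4,suppress=True)
def ray(name,px,T=None):
    m=manip.camera_model(name);K=m["K"]
    W=m["world_from_camera"] if T is None else T@m["T_tool_cam"]
    px=np.atleast_2d(np.array(px,float))
    d=np.c_[(px[:,0]-K[0,2])/K[0,0],-(px[:,1]-K[1,2])/K[1,1],-np.ones(len(px))]@W[:3,:3].T
    return W[:3,3],d
def onplane(name,px,z,T=None):
    o,d=ray(name,px,T);return o+d*((z-o[2])/d[:,2])[:,None]
def toolT():
    s=manip.observe();T=np.eye(4);T[:3,:3]=cv2.Rodrigues(np.array(s["tool_rot"],float))[0];T[:3,3]=s["tool_pos"];return T
def redmask(im):
    h=cv2.cvtColor(im,cv2.COLOR_BGR2HSV)
    return (((h[...,0]<6)|(h[...,0]>172))&(h[...,1]>110)&(h[...,2]>25)).astype(np.uint8)
E
python3 - <<'E'
from h import *
im=cv2.imread("pics/top.png");print(im[187,239],im[165,535])
n,l,st,c=cv2.connectedComponentsWithStats(redmask(im))
for i in range(1,n):
    if st[i,4]>80:
        p=np.argwhere(l==i)[:,::-1].astype(np.float32);r=cv2.minAreaRect(p);b=cv2.boxPoints(r)
        w=onplane("top",b,0.034);print(c[i],st[i,4],w.mean(0),np.linalg.norm(w[1]-w[0]),np.linalg.norm(w[2]-w[1]))
        e=w[1]-w[0] if np.linalg.norm(w[1]-w[0])>np.linalg.norm(w[2]-w[1]) else w[2]-w[1];print(np.degrees(np.arctan2(e[1],e[0])))
a=cv2.resize(im[150:265,215:425],None,fx=3.8,fy=3.8,interpolation=cv2.INTER_CUBIC)
cv2.imwrite("pics/crop.png",a)
E
```

```text
[31 36 83] [ 46  51 114]
[588.4738  96.2114] 1490 [ 0.8036 -0.9017  0.034 ] 0.17969626678792985 0.23025485263644102
-110.72101007574877
[461.3168 132.8861] 202 [ 0.6873 -0.5112  0.034 ] 0.038960086376281886 0.041024715457319255
174.5356169194179
[534.3635 163.7435] 542 [ 0.6011 -0.6881  0.034 ] 0.1113704400982803 0.03722065413377755
-19.319618120599223
[239.2474 186.3231] 489 [0.5562 0.062  0.034 ] 0.10761647337341419 0.031007796667599598
-13.362169557008464
[ 86.5889 195.0556] 90 [0.5389 0.4465 0.034 ] 0.03630129320121229 0.017815882352717905
-21.775755640453873
[629.9152 223.6364] 165 [ 0.443  -0.9125  0.034 ] 0.03721502484737149 0.07230780596351218
-149.34317727797475
[ 35.5943 223.7925] 106 [0.4706 0.5686 0.034 ] 0.03709196683692927 0.028817566171274494
-32.330619735493386
[629.3258 280.6011] 178 [ 0.3028 -0.8773  0.034 ] 0.1254619317290792 0.00908889038528231
-25.774212503381374
```

View pics/crop.png

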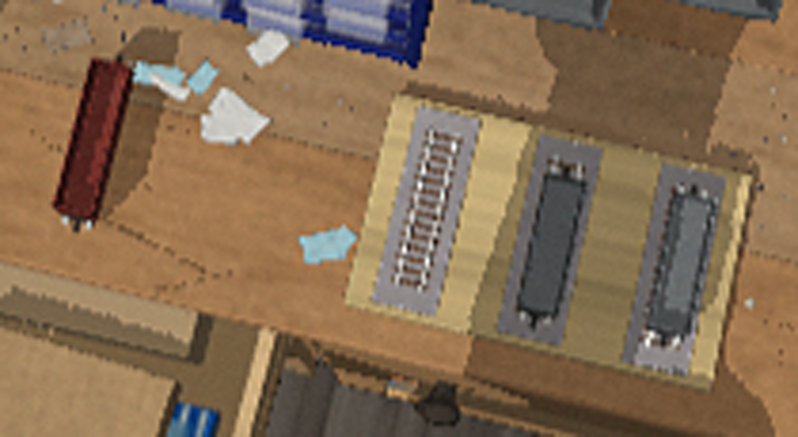

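The crop shows the red wagon at about (93,140), the free left siding at about (428,210), and the board corners at roughly (402,95), (751,175), (708,386) and (346,303). Next I work out the coarse poses and the approach.

```bash
cat >> h.py <<'E'
def plan(pos,yaw_close,T=None):
    "tool-frame shift (cm) & wz so that tool points down, y axis along yaw_close (deg, mod 180)"
    T=toolT() if T is None else T;R=T[:3,:3]
    best=None
    for k in(0,180):
        a=np.radians(yaw_close+k);y=np.array([np.cos(a),np.sin(a),0]);z=np.array([0,0,-1.]);Rt=np.c_[np.cross(y,z),y,z]
        w=cv2.Rodrigues(R.T@Rt)[0].ravel()
        if best is None or np.linalg.norm(w)<np.linalg.norm(best):best=w
    print("pos",T[:3,3],"tool y yaw",np.degrees(np.arctan2(R[1,1],R[0,1])),"shift first (cm):",100*R.T@(np.array(pos)-T[:3,3]),"rotvec",best)
E
python3 - <<'E'
from h import *
c=np.array([[402,95],[751,175],[708,386],[346,303]])/3.8+[215,150]-0.4
w=onplane("top",c,0.012);print(w,w.mean(0),[np.linalg.norm(w[i]-w[i-1]) for i in range(4)])
for a,b in((0,1),(3,2)):print(np.degrees(np.arctan2(*(w[b]-w[a])[[1,0]])))
for a,b in((0,3),(1,2)):print(np.degrees(np.arctan2(*(w[b]-w[a])[[1,0]])))
t=onplane("top",np.array([[444,130],[412,285]])/3.8+[215,150]-.4,.017);print("free track",t,t.mean(0))
print(toolT()[:3,:3]);plan([.5,.06,.25],76.6)
E
```

```text
[[ 0.5871 -0.1438  0.012 ]
 [ 0.5271 -0.3787  0.012 ]
 [ 0.3862 -0.3409  0.012 ]
 [ 0.4451 -0.1033  0.012 ]] [ 0.4864 -0.2417  0.012 ] [np.float64(0.14768859947697716), np.float64(0.24243175180609014), np.float64(0.1459522910221251), np.float64(0.24473115597859016)]
-104.32518730990807
-103.92939875479979
164.08343559822976
164.96506650448066
free track [[ 0.5609 -0.1716  0.017 ]
 [ 0.4558 -0.1474  0.017 ]] [ 0.5084 -0.1595  0.017 ]
[[-0.9023  0.4311 -0.0006]
 [ 0.4311  0.9023 -0.0009]
 [ 0.0001 -0.0011 -1.    ]]
pos [0.2693 0.5637 0.2498] tool y yaw 64.4619505434938 shift first (cm): [-42.5297 -35.5018   0.009 ] rotvec [-0.0011 -0.0002 -0.2118]
```

```bash
python3 -m inch '[{"x":-4.4,"y":-3.45},{"x":-4.4,"y":-3.45},{"x":-4.4,"y":-3.45},{"x":-4.4,"y":-3.45},{"x":-4.4,"y":-3.45},{"x":-4.4,"y":-3.45},{"x":-4.4,"y":-3.45},{"x":-4.4,"y":-3.45},{"x":-4.4,"y":-3.45},{"x":-4.4,"y":-3.45},{"wz":-0.11},{"wz":-0.1}]'; python3 -m inch '[{},{}]'
python3 - <<'E'
from h import *
T=toolT();im=manip.read_camera("wrist");np.save("T1.npy",T);cv2.imwrite("pics/w1.png",im)
n,l,st,c=cv2.connectedComponentsWithStats(redmask(im))
for i in range(1,n):
    if st[i,4]>300:
        b=cv2.boxPoints(cv2.minAreaRect(np.argwhere(l==i)[:,::-1].astype(np.float32)))
        w=onplane("wrist",b,0.034,T);print(c[i],st[i,4],b.ravel(),w[:,:2].ravel(),w.mean(0),[np.linalg.norm(w[j]-w[j-1]) for j in range(2)])
E
```

```text
validation failed for argument at $[0]...
validation failed for argument at $[0]...
```

View pics/w1.png

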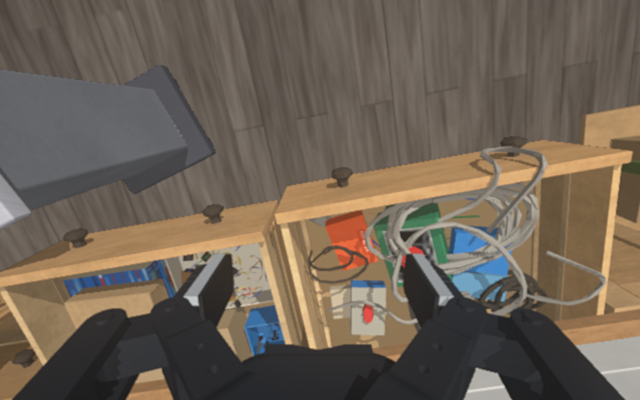

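The wrist view is still at the start pose, over the open drawers, because the call was refused. I'll try a row with all the keys.

```bash
python3 -m inch '[{"x":-1.0,"y":-0.5,"z":0,"wx":0,"wy":0,"wz":0,"fingers":1}]'; python3 -m inch --help | head -20
```

```text
t: 0.28
tool_pos: [0.2762, 0.555, 0.25]
tool_rot: [-0.693, -3.064, 0.001]
contact_force: [-0.7, 0.7, 0.4]
gripper_width: 1.002
finger_force: 0.0invalid input: not JSON, or not a number
```

```bash
python3 -m inch '[{"x":-4.3,"y":-3.4,"z":0,"wx":0,"wy":0,"wz":0,"fingers":1},{"x":-4.3,"y":-3.4,"z":0,"wx":0,"wy":0,"wz":0,"fingers":1},{"x":-4.3,"y":-3.4,"z":0,"wx":0,"wy":0,"wz":0,"fingers":1},{"x":-4.3,"y":-3.4,"z":0,"wx":0,"wy":0,"wz":0,"fingers":1},{"x":-4.3,"y":-3.4,"z":0,"wx":0,"wy":0,"wz":0,"fingers":1},{"x":-4.3,"y":-3.4,"z":0,"wx":0,"wy":0,"wz":0,"fingers":1},{"x":-4.3,"y":-3.4,"z":0,"wx":0,"wy":0,"wz":0,"fingers":1},{"x":-4.3,"y":-3.4,"z":0,"wx":0,"wy":0,"wz":0,"fingers":1},{"x":-4.3,"y":-3.4,"z":0,"wx":0,"wy":0,"wz":0,"fingers":1},{"x":-4.3,"y":-3.4,"z":0,"wx":0,"wy":0,"wz":0,"fingers":1},{"x":0,"y":0,"z":0,"wx":0,"wy":0,"wz":-0.11,"fingers":1},{"x":0,"y":0,"z":0,"wx":0,"wy":0,"wz":-0.1,"fingers":1}]'; python3 -m inch '[{"x":0,"y":0,"z":0,"wx":0,"wy":0,"wz":0,"fingers":0.8},{"x":0,"y":0,"z":0,"wx":0,"wy":0,"wz":0,"fingers":0.8}]'
python3 - <<'E'
from h import *
T=toolT();im=manip.read_camera("wrist");np.save("T1.npy",T);cv2.imwrite("pics/w2.png",im)
n,l,st,c=cv2.connectedComponentsWithStats(redmask(im))
for i in range(1,n):
    if st[i,4]>300:
        b=cv2.boxPoints(cv2.minAreaRect(np.argwhere(l==i)[:,::-1].astype(np.float32)))
        w=onplane("wrist",b,0.034,T);print(c[i],st[i,4],b.ravel(),w[:,:2].ravel(),w.mean(0),[np.linalg.norm(w[j]-w[j-1]) for j in (1,2)])
E
```

```text
t: 1.78
tool_pos: [0.5176, 0.0615, 0.2501]
tool_rot: [-0.367, -3.12, 0.0]
contact_force: [-1.0, 0.2, 0.3]
gripper_width: 0.997
finger_force: 0.0
t: 2.02
tool_pos: [0.5176, 0.0628, 0.2503]
tool_rot: [-0.373, -3.119, 0.0]
contact_force: [-0.8, 0.2, -0.6]
gripper_width: 0.802
finger_force: 0.0
[619.3718 120.4366] 355 [608.3585 132.2453 616.283  104.5094 630.283  108.5094 622.3585 136.2453] [0.5429 0.394  0.514  0.4011 0.522  0.4164 0.5513 0.4097] [0.5326 0.4053 0.034 ] [np.float64(0.029821733650997627), np.float64(0.01729713110453254)]
[325.5444 216.6241] 1104 [317. 180. 336. 180. 336. 248. 317. 248.] [0.519  0.0602 0.5243 0.0821 0.6111 0.0628 0.6054 0.0392] [0.565  0.0611 0.034 ] [np.float64(0.022558969372367527), np.float64(0.08886466848285934)]
```

View pics/w2.png

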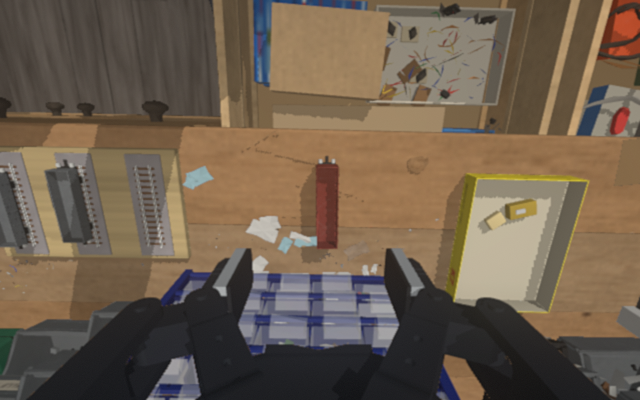

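The wrist view has the wagon at about x 316–338, y 163–248, and the free siding at about (152,205). The blue drawer cabinet starts just beyond the wagon. I'll refine the wagon measurement.

```bash
python3 - <<'E'
from h import *
im=cv2.imread("pics/w2.png");T=np.load("T1.npy");h=cv2.cvtColor(im,cv2.COLOR_BGR2HSV)
for r in (170,185,205,225,240):print(r,[tuple(map(int,h[r,c])) for c in range(312,343,2)])
for c in(322,330):print(c,[(r,tuple(map(int,h[r,c]))) for r in list(range(154,184,2))+list(range(240,254,2))])
cv2.imwrite("pics/w2c.png",cv2.resize(im[145:260,270:385],None,fx=5,fy=5,interpolation=cv2.INTER_NEAREST))
E
```

```text
170 [(15, 125, 124), (14, 124, 117), (8, 138, 107), (5, 141, 96), (6, 145, 97), (6, 142, 97), (5, 135, 98), (6, 139, 97), (6, 142, 97), (6, 141, 98), (6, 142, 97), (6, 145, 97), (6, 144, 94), (10, 136, 118), (15, 126, 148), (15, 127, 151)]
185 [(15, 118, 119), (14, 117, 118), (8, 137, 112), (4, 145, 123), (4, 147, 123), (5, 148, 121), (5, 148, 122), (4, 144, 115), (6, 140, 95), (6, 142, 95), (5, 142, 95), (5, 141, 105), (6, 134, 93), (9, 133, 140), (15, 121, 158), (15, 121, 158)]
205 [(15, 119, 120), (15, 118, 119), (7, 136, 111), (4, 146, 126), (4, 138, 124), (5, 143, 123), (5, 145, 123), (4, 143, 112), (5, 141, 96), (6, 141, 96), (5, 141, 96), (5, 141, 96), (6, 142, 81), (12, 129, 138), (15, 119, 158), (15, 123, 157)]
225 [(14, 118, 112), (15, 121, 112), (6, 138, 122), (4, 145, 130), (4, 138, 122), (4, 133, 123), (4, 139, 125), (5, 136, 103), (5, 131, 97), (5, 133, 98), (5, 135, 96), (5, 138, 102), (5, 134, 82), (12, 131, 128), (15, 123, 154), (14, 122, 153)]
240 [(93, 45, 177), (93, 44, 180), (93, 20, 150), (4, 145, 116), (5, 136, 124), (4, 136, 122), (4, 142, 117), (5, 135, 96), 
[... 381 characters left out ...]
7)), (178, (6, 137, 99)), (180, (5, 146, 96)), (182, (6, 143, 96)), (240, (4, 136, 122)), (242, (5, 134, 101)), (244, (5, 137, 97)), (246, (5, 139, 97)), (248, (6, 133, 107)), (250, (16, 98, 114)), (252, (15, 96, 114))]
330 [(154, (15, 122, 159)), (156, (15, 122, 161)), (158, (15, 123, 159)), (160, (14, 112, 153)), (162, (14, 88, 101)), (164, (6, 125, 90)), (166, (6, 140, 104)), (168, (6, 135, 98)), (170, (6, 141, 98)), (172, (6, 141, 98)), (174, (5, 146, 96)), (176, (6, 143, 96)), (178, (6, 141, 98)), (180, (6, 143, 96)), (182, (6, 143, 96)), (240, (5, 136, 92)), (242, (6, 122, 69)), (244, (5, 135, 87)), (246, (4, 137, 95)), (248, (7, 129, 115)), (250, (16, 100, 150)), (252, (16, 98, 145))]
```

View pics/w2c.png

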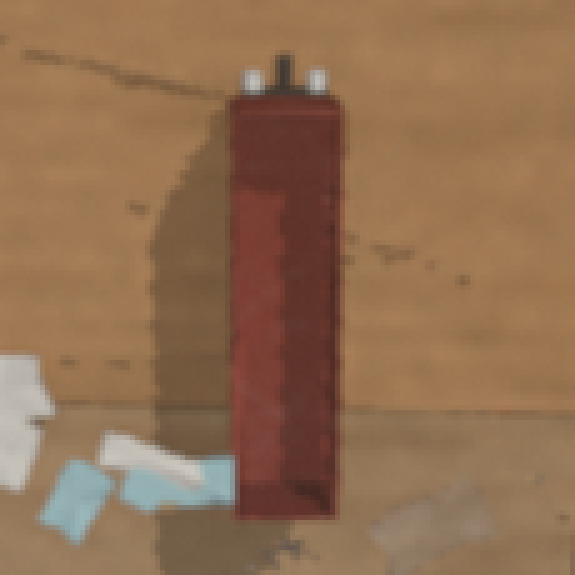

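The crop shows the near rim at row ~167.5, the far rim at ~248.5, and the sides at columns ~316.5 and ~338. The wagon sits clear of the paper scraps.

```bash
python3 - <<'E'
from h import *
T=np.load("T1.npy")
w=onplane("wrist",[[327.3,167.5],[327.2,248.6],[316.3,200],[338,200]],.034,T);print(w)
d=w[1]-w[0];y=np.degrees(np.arctan2(d[1],d[0]));print(np.linalg.norm(d),np.linalg.norm(w[3]-w[2]),y,w[:2].mean(0))
plan(np.r_[w[:2].mean(0)[:2],.15],y+90)
plan(np.r_[w[:2].mean(0)[:2],.022],y+90)
print(onplane("wrist",[[160,280],[300,275],[440,275]],0.0,T))
E
```

```text
[[0.5073 0.0755 0.034 ]
 [0.6093 0.0517 0.034 ]
 [0.5429 0.0535 0.034 ]
 [0.5491 0.0791 0.034 ]]
0.10468601887750129 0.02630802481231242 -13.143052746033561 [0.5583 0.0636 0.034 ]
pos [0.5176 0.0629 0.2503] tool y yaw 76.38723581412448 shift first (cm): [-3.9397  1.0279 10.0297] rotvec [-0.0001 -0.     -0.0082]
pos [0.5176 0.0629 0.2503] tool y yaw 76.38723581412448 shift first (cm): [-3.9398  1.0286 22.8297] rotvec [-0.0001 -0.     -0.0082]
[[ 0.6175 -0.199   0.    ]
 [ 0.6576  0.0011  0.    ]
 [ 0.7054  0.1982  0.    ]]
```

```bash
python3 -m inch '[{"x":-1.3,"y":0.35,"z":4,"wx":0,"wy":0,"wz":-0.008,"fingers":0.8},{"x":-1.3,"y":0.35,"z":4,"wx":0,"wy":0,"wz":0,"fingers":0.8},{"x":-1.3,"y":0.35,"z":4,"wx":0,"wy":0,"wz":0,"fingers":0.8},{"x":0,"y":0,"z":4,"wx":0,"wy":0,"wz":0,"fingers":0.8},{"x":0,"y":0,"z":3,"wx":0,"wy":0,"wz":0,"fingers":0.8},{"x":0,"y":0,"z":1.5,"wx":0,"wy":0,"wz":0,"fingers":0.8},{"x":0,"y":0,"z":0,"wx":0,"wy":0,"wz":0,"fingers":0.8}]'
python3 -m inch '[{"x":0,"y":0,"z":1,"wx":0,"wy":0,"wz":0,"fingers":0.8},{"x":0,"y":0,"z":1,"wx":0,"wy":0,"wz":0,"fingers":0.8},{"x":0,"y":0,"z":0,"wx":0,"wy":0,"wz":0,"fingers":0.8}]'
python3 - <<'E'
from h import *
im=manip.read_camera("wrist");np.save("T2.npy",toolT());cv2.imwrite("pics/w3.png",im)
E
```

```text
t: 2.95
tool_pos: [0.5578, 0.0643, 0.0449]
tool_rot: [-0.358, -3.12, 0.0]
contact_force: [-0.4, 0.3, -0.5]
gripper_width: 0.798
finger_force: 0.0
t: 3.32
tool_pos: [0.5578, 0.0642, 0.0248]
tool_rot: [-0.357, -3.12, 0.0]
contact_force: [0.4, -0.3, 0.1]
gripper_width: 0.801
finger_force: 0.0
```

View pics/w3.png

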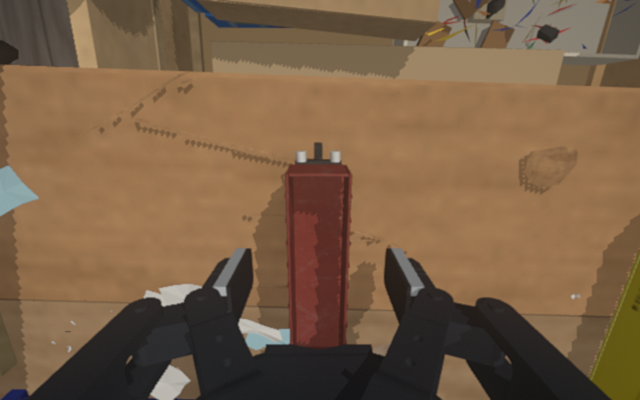

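The wagon is centred between the pads (columns 288–350, near rim at row ~168). I'll close and lift.

```bash
python3 -m inch '[{"x":0,"y":0,"z":0,"wx":0,"wy":0,"wz":0,"fingers":0.2},{"x":0,"y":0,"z":0,"wx":0,"wy":0,"wz":0,"fingers":0.2},{"x":0,"y":0,"z":0,"wx":0,"wy":0,"wz":0,"fingers":0.2},{"x":0,"y":0,"z":0,"wx":0,"wy":0,"wz":0,"fingers":0.2},{"x":0,"y":0,"z":0,"wx":0,"wy":0,"wz":0,"fingers":0.2},{"x":0,"y":0,"z":0,"wx":0,"wy":0,"wz":0,"fingers":0.2}]'
python3 -m inch '[{"x":0,"y":0,"z":-1,"wx":0,"wy":0,"wz":0,"fingers":0.2},{"x":0,"y":0,"z":-3,"wx":0,"wy":0,"wz":0,"fingers":0.2},{"x":0,"y":0,"z":-4,"wx":0,"wy":0,"wz":0,"fingers":0.2},{"x":0,"y":0,"z":-4,"wx":0,"wy":0,"wz":0,"fingers":0.2},{"x":0,"y":0,"z":0,"wx":0,"wy":0,"wz":0,"fingers":0.2}]'
python3 - <<'E'
from h import *
T=toolT();im=manip.read_camera("wrist");np.save("T3.npy",T);cv2.imwrite("pics/w4.png",im)
# board: look target: above free siding, from z .20 with setback
plan([.508,-.159,.145],-14.6+90)
h=cv2.cvtColor(im,cv2.COLOR_BGR2HSV);m=((h[...,0]<9)|(h[...,0]>172))&(h[...,1]>100)
n,l,st,c=cv2.connectedComponentsWithStats(m.astype(np.uint8)[:,250:390])
i=1+np.argmax(st[1:,4]);print(st[i])
for r in(175,190,210,240,270,300,330):
    q=np.where(l[r]==i)[0]+250;print(r,q.min() if len(q) else 0,q.max() if len(q) else 0)
print([(r,tuple(map(int,im[r,310]))) for r in range(156,190,2)])
E
```

```text
t: 4.12
tool_pos: [0.5582, 0.0643, 0.0255]
tool_rot: [0.357, 3.121, 0.0]
contact_force: [-0.0, 1.0, 5.4]
gripper_width: 0.313
finger_force: 59.7
t: 4.75
tool_pos: [0.5595, 0.0643, 0.1485]
tool_rot: [0.357, 3.116, 0.001]
contact_force: [0.3, -0.7, -0.7]
gripper_width: 0.313
finger_force: 59.1
pos [0.5586 0.0642 0.1467] tool y yaw 76.94808506733878 shift first (cm): [ -0.1103 -22.8903   0.1605] rotvec [0.0006 0.0025 0.027 ]
[   35   163    67   186 11129]
175 286 351
190 287 350
210 287 349
240 288 349
270 288 348
300 289 347
330 291 345
[(156, (79, 114, 152)), (158, (45, 57, 72)), (160, (56, 61, 69)), (162, (56, 62, 74)), (164, (41, 52, 99)), (166, (40, 51, 98)), (168, (42, 52, 98)), (170, (43, 52, 97)), (172, (57, 66, 122)), (174, (54, 64, 118)), (176, (45, 54, 98)), (178, (44, 53, 99)), (180, (43, 52, 98)), (182, (44, 53, 97)), (184, (45, 54, 99)), (186, (44, 52, 99)), (188, (41, 50, 97))]
```

View pics/w4.png

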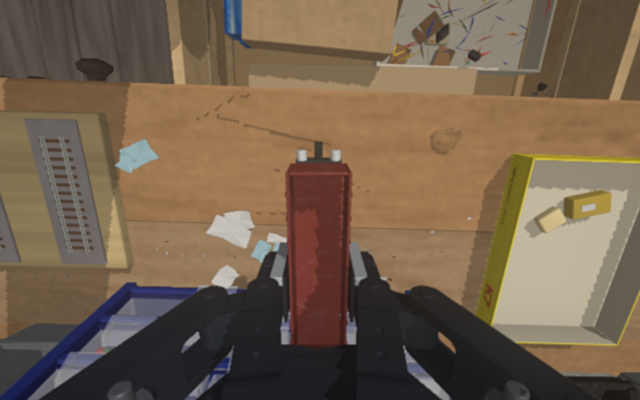

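The wagon is gripped straight and lifted, with its near rim at row ~171. The free siding shows at upper left, about (65,195). Next I carry it part way and measure the track.

```bash
python3 -m inch '[{"x":0,"y":-2,"z":0,"wx":0,"wy":0,"wz":0.013,"fingers":0.2},{"x":0,"y":-4,"z":0,"wx":0,"wy":0,"wz":0.013,"fingers":0.2},{"x":0,"y":-4,"z":0,"wx":0,"wy":0,"wz":0,"fingers":0.2},{"x":0,"y":-3,"z":0,"wx":0,"wy":0,"wz":0,"fingers":0.2},{"x":0,"y":-1,"z":0,"wx":0,"wy":0,"wz":0,"fingers":0.2},{"x":0,"y":0,"z":0,"wx":0,"wy":0,"wz":0,"fingers":0.2},{"x":0,"y":0,"z":0,"wx":0,"wy":0,"wz":0,"fingers":0.2}]'
python3 - <<'E'
from h import *
m=manip.camera_model("wrist")
o,d=ray("wrist",[[319,171]],np.eye(4));print("near rim in tool",o+d*((-.0085-o[2])/d[0,2]))
T=toolT();im=manip.read_camera("wrist");np.save("T4.npy",T);cv2.imwrite("pics/w5.png",im)
plan([.508,-.159,.145],-14.6+90)
E
```

```text
t: 5.68
tool_pos: [0.5239, -0.0709, 0.145]
tool_rot: [-0.397, -3.116, -0.0]
contact_force: [-0.3, -0.4, -1.0]
gripper_width: 0.313
finger_force: 59.2
near rim in tool [[ 0.0532 -0.0007 -0.0085]]
pos [ 0.524  -0.0708  0.1451] tool y yaw 75.50276829659728 shift first (cm): [-0.6557 -8.9433  0.0109] rotvec [ 0.0001 -0.0003  0.0018]
```

View pics/w5.png

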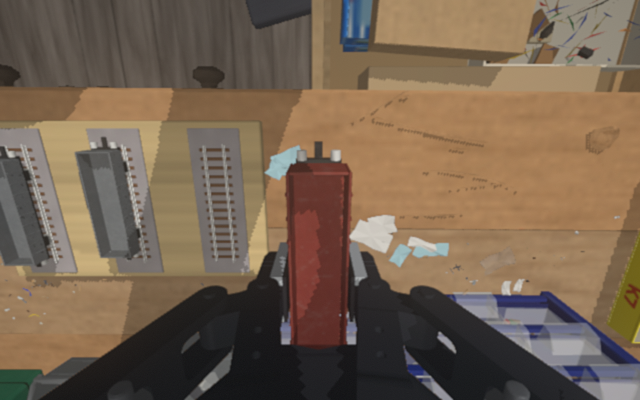

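The wrist view shows the free siding at columns ~200–235, rows ~145–262, unobstructed to the left of the held wagon. I'll measure the bed, the rails and the board numerically.

```bash
python3 - <<'E'
from h import *
im=cv2.imread("pics/w5.png");T=np.load("T4.npy");h=cv2.cvtColor(im,cv2.COLOR_BGR2HSV).astype(int)
sub=h[115:285,180:262];off=np.array([180,115])
bed=cv2.morphologyEx((sub[...,1]<60).astype(np.uint8),cv2.MORPH_CLOSE,np.ones((9,9)))
cs=max(cv2.findContours(bed,0,2)[0],key=cv2.contourArea)
def rep(name,px,z):
    w=onplane("wrist",px,z,T)[:,:2].astype(np.float32);r=cv2.minAreaRect(w*1000);b=cv2.boxPoints(r)/1000
    e=max((b[1]-b[0],b[2]-b[1]),key=np.linalg.norm);print(name,len(px),np.array(r[0]),np.array(r[1]),(np.degrees(np.arctan2(e[1],e[0]))+90)%180-90)
rep("bed",cs[:,0]+off,.013)
inb=cv2.erode(bed,np.ones((5,5)))>0
V=sub[...,2];S=sub[...,1]
print("bed V,S median",np.median(V[inb]),np.median(S[inb]),np.percentile(V[inb],[5,50,80,90,97]),np.percentile(S[inb],[50,80,95]))
tie=inb&(S>70);rail=inb&(V>np.median(V[inb])*1.25)&(S<50)
for nm,m,z in(("ties",tie,.0145),("rails",rail,.017)):
    m=cv2.morphologyEx(m.astype(np.uint8),cv2.MORPH_CLOSE,np.ones((9,15)));n,l,st,c=cv2.connectedComponentsWithStats(m)
    i=1+np.argmax(st[1:,4]);print(st[i]);rep(nm,np.argwhere(l==i)[:,::-1]+off,z)
for r in(30,45,60,75,100,125):print(r+115,[int(v) for v in V[r,15:65]])
E
```

```text
bed 65 [ 507.5682 -160.1934] [ 44.0518 137.8859] -14.42321
bed V,S median 116.0 20.0 [ 87. 116. 119. 131. 144.] [20. 34. 96.]
[  20   34   39  109 2938]
ties 2938 [ 507.6923 -160.1445] [ 25.0088 103.1624] -14.4880295
[ 53 136  15  20  93]
rails 93 [ 563.701  -159.6345] [12.5716 20.287 ] -14.677544
145 [117, 115, 116, 115, 115, 115, 116, 124, 129, 124, 120, 117, 117, 117, 116, 116, 117, 117, 116, 117, 115, 116, 116, 115, 115, 118, 132, 139, 133, 135, 121, 115, 116, 117, 118, 116, 117, 118, 118, 118, 118, 118, 117, 114, 114, 126, 144, 146, 146, 146]
160 [113, 113, 113, 114, 113, 107, 100, 101, 119, 135, 135, 135, 105, 97, 100, 101, 100, 100, 100, 100, 100, 100, 100, 101, 99, 100, 100, 111, 132, 142, 125, 101, 99, 101, 101, 106, 115, 116, 117, 115, 115, 114, 115, 116, 113, 112, 123, 139, 141, 140]
175 [117, 118, 118, 119, 119, 119, 116, 105, 94, 97, 127, 148, 142, 142, 107, 92, 93, 94, 93, 94, 95, 95, 94, 94, 95, 95, 94, 94, 100, 128, 146, 131, 123, 101, 94, 95, 100, 110, 117, 117, 117, 117, 117, 116, 117, 116, 112, 119, 137, 140]
190 [119, 116, 118, 118, 118, 117, 117, 117, 116, 117, 116, 120, 138, 151, 138, 129, 118, 115, 116, 117, 116, 116, 117, 117, 117, 118, 118, 119, 117, 119, 127, 139, 148, 143, 118, 116, 120, 120, 120, 119, 120, 119, 119, 119, 119, 120, 117, 113, 123, 143]
215 [154, 152, 141, 120, 111, 112, 113, 113, 114, 114, 115, 114, 112, 112, 117, 135, 143, 128, 112, 110, 112, 112, 113, 112, 113, 113, 114, 114, 114, 115, 115, 113, 112, 134, 153, 135, 120, 113, 114, 114, 115, 115, 116, 115, 116, 115, 115, 116, 114, 111]
240 [150, 149, 150, 150, 149, 141, 122, 114, 113, 114, 115, 115, 115, 114, 112, 102, 92, 102, 123, 134, 122, 93, 88, 90, 91, 91, 90, 91, 90, 92, 90, 91, 91, 91, 94, 113, 132, 138, 136, 103, 90, 93, 103, 116, 119, 119, 119, 119, 119, 119]
```

```bash
python3 - <<'E'
from h import *
im=cv2.imread("pics/w5.png");T=np.load("T4.npy")
w=onplane("wrist",[[205,160],[224,160],[208,190],[227,190],[211,215],[229.2,215],[214,240],[232,240]],.017,T)
a=np.radians(-14.45);n=np.array([-np.sin(a),np.cos(a)]);print((w[:,:2]-[.5076,-.1602])@n*1000)
plan([.5076,-.1602,.0525],-14.45+90)
E
```

```text
[-7.6314  8.7101 -8.0243  8.8276 -7.9157  8.6581 -7.8012  9.0407]
pos [ 0.524  -0.0708  0.1451] tool y yaw 75.50276829659728 shift first (cm): [-0.6494 -9.0706  9.2609] rotvec [ 0.0001 -0.0003 -0.0008]
```

```bash
python3 -m inch '[{"x":-0.15,"y":-2,"z":0,"wx":0,"wy":0,"wz":0,"fingers":0.2},{"x":-0.2,"y":-3,"z":0,"wx":0,"wy":0,"wz":0,"fingers":0.2},{"x":-0.2,"y":-3,"z":1,"wx":0,"wy":0,"wz":0,"fingers":0.2},{"x":-0.1,"y":-1.04,"z":2.2,"wx":0,"wy":0,"wz":0,"fingers":0.2},{"x":0,"y":0,"z":3,"wx":0,"wy":0,"wz":0,"fingers":0.2},{"x":0,"y":0,"z":2,"wx":0,"wy":0,"wz":0,"fingers":0.2},{"x":0,"y":0,"z":1,"wx":0,"wy":0,"wz":0,"fingers":0.2},{"x":0,"y":0,"z":0,"wx":0,"wy":0,"wz":0,"fingers":0.2},{"x":0,"y":0,"z":0,"wx":0,"wy":0,"wz":0,"fingers":0.2}]'
python3 - <<'E'
from h import *
T=toolT();im=manip.read_camera("wrist");np.save("T5.npy",T);cv2.imwrite("pics/w6.png",im)
plan([.5076,-.1602,.0425],-14.45+90)
h=cv2.cvtColor(im,cv2.COLOR_BGR2HSV).astype(int)
# grey-bed edges left/right of the wagon, projected to z=.013, in tool axes
for r in(170,190,210,230):
    S=h[r,:,1];L=[c for c in range(200,288) if S[c-3:c].mean()>S[c:c+3].mean()+25];R=[c for c in range(350,440) if S[c:c+3].mean()>S[c-3:c].mean()+25]
    o=onplane("wrist",[[L[0] if L else 0,r],[R[-1] if R else 0,r]],.013,T);print(r,L,R,((o-T[:3,3])@T[:3,:3])[:,1]*1000)
cv2.imwrite("pics/w6c.png",cv2.resize(im[90:310,180:460],None,fx=2.7,fy=2.7,interpolation=cv2.INTER_CUBIC))
E
```

```text
t: 6.85
tool_pos: [0.508, -0.1606, 0.054]
tool_rot: [0.397, 3.115, -0.0]
contact_force: [0.0, -0.1, -1.4]
gripper_width: 0.314
finger_force: 59.2
pos [ 0.508  -0.1607  0.054 ] tool y yaw 75.47177234128335 shift first (cm): [0.057  0.0389 1.1534] rotvec [-0.0002  0.0012 -0.0014]
170 [281, 282, 283] [358, 359, 360, 361] [-22.1055  23.3514]
190 [281, 282, 283] [357, 358, 359, 360, 421, 422, 423, 424] [-22.5391  60.435 ]
210 [200, 282, 283, 284] [356, 357, 358, 359] [-70.9566  23.2245]
230 [283, 284, 285] [355, 356, 357, 358] [-22.2525  23.1569]
```

View pics/w6c.png

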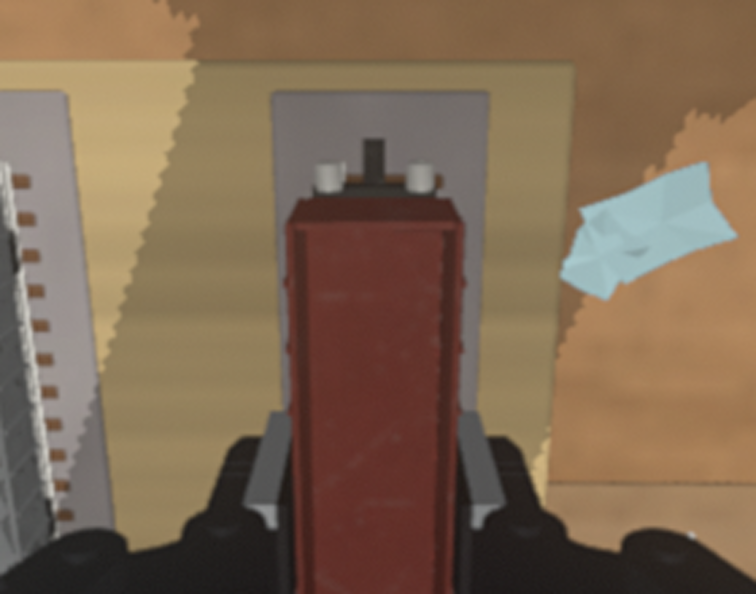

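The crop shows the wagon centred between the bed edges (columns ~282 and ~358), with the near bed end at row ~124 and the board edge at row ~113. I'll check the longitudinal position with those.

```bash
python3 - <<'E'
from h import *
T=np.load("T5.npy");im=cv2.imread("pics/w6.png");g=im.astype(float).sum(2)[:,300:340].mean(1);print([int(v) for v in np.diff(g)[108:130]])
for r,z in((112.8,.012),(124,.013)):
    o=onplane("wrist",[[319,r]],z,T);print(((o-T[:3,3])@T[:3,:3])*1000)
E
```

```text
[0, 0, -5, -12, 18, 24, 17, 7, 0, -1, 0, 1, 3, -7, -36, -9, 22, 10, 0, 0, 0, 0]
[[75.1262 -0.5613 41.8873]]
[[69.316  -0.5561 40.8932]]
```

```bash
python3 -m inch '[{"x":0.02,"y":0.1,"z":0,"wx":0,"wy":0,"wz":0,"fingers":0.2},{"x":0,"y":0,"z":0.4,"wx":0,"wy":0,"wz":0,"fingers":0.2},{"x":0,"y":0,"z":0.4,"wx":0,"wy":0,"wz":0,"fingers":0.2},{"x":0,"y":0,"z":0.2,"wx":0,"wy":0,"wz":0,"fingers":0.2},{"x":0,"y":0,"z":0,"wx":0,"wy":0,"wz":0,"fingers":0.2},{"x":0,"y":0,"z":0,"wx":0,"wy":0,"wz":0,"fingers":0.2}]'; python3 -m inch '[{"x":0,"y":0,"z":0.1,"wx":0,"wy":0,"wz":0,"fingers":0.2},{"x":0,"y":0,"z":0,"wx":0,"wy":0,"wz":0,"fingers":0.2},{"x":0,"y":0,"z":0,"wx":0,"wy":0,"wz":0,"fingers":0.2}]'
```

```text
t: 7.65
tool_pos: [0.5076, -0.1596, 0.0433]
tool_rot: [-0.398, -3.116, -0.0]
contact_force: [0.2, -0.7, -0.4]
gripper_width: 0.308
finger_force: 59.2
t: 8.02
tool_pos: [0.5077, -0.1597, 0.0425]
tool_rot: [0.398, 3.116, -0.0]
contact_force: [-1.5, 0.5, 5.2]
gripper_width: 0.313
finger_force: 60.1
```

Contact came at 5 N and exactly at rail height. I'll release gently and rise.

```bash
python3 -m inch '[{"x":0,"y":0,"z":0,"wx":0,"wy":0,"wz":0,"fingers":0.35},{"x":0,"y":0,"z":0,"wx":0,"wy":0,"wz":0,"fingers":0.45},{"x":0,"y":0,"z":0,"wx":0,"wy":0,"wz":0,"fingers":0.55},{"x":0,"y":0,"z":0,"wx":0,"wy":0,"wz":0,"fingers":0.6},{"x":0,"y":0,"z":-1,"wx":0,"wy":0,"wz":0,"fingers":0.6},{"x":0,"y":0,"z":-2,"wx":0,"wy":0,"wz":0,"fingers":0.6},{"x":0,"y":0,"z":-4,"wx":0,"wy":0,"wz":0,"fingers":0.6},{"x":0,"y":0,"z":-4,"wx":0,"wy":0,"wz":0,"fingers":0.6},{"x":3,"y":0,"z":-3,"wx":0,"wy":0,"wz":0,"fingers":0.6},{"x":3,"y":0,"z":0,"wx":0,"wy":0,"wz":0,"fingers":0.6},{"x":0,"y":0,"z":0,"wx":0,"wy":0,"wz":0,"fingers":0.6},{"x":0,"y":0,"z":0,"wx":0,"wy":0,"wz":0,"fingers":0.6}]'
python3 - <<'E'
from h import *
T=toolT();im=manip.read_camera("wrist");np.save("T7.npy",T);cv2.imwrite("pics/w7.png",im)
o=np.array([[.5076,-.1602,.02]]);C=np.linalg.inv(T@manip.camera_model("wrist")["T_tool_cam"]);p=C[:3,:3]@o[0]+C[:3,3];K=manip.camera_model("wrist")["K"]
u=int(K[0,2]+K[0,0]*p[0]/-p[2]);v=int(K[1,2]-K[1,1]*p[1]/-p[2]);print(u,v)
cv2.imwrite("pics/w7c.png",cv2.resize(im[max(0,v-90):v+90,u-120:u+120],None,fx=3.3,fy=3.3,interpolation=cv2.INTER_CUBIC))
E
```

```text
t: 9.52
tool_pos: [0.4501, -0.1448, 0.1827]
tool_rot: [0.398, 3.115, -0.0]
contact_force: [-0.4, 0.5, 0.1]
gripper_width: 0.603
finger_force: 0.0
318 243
```

View pics/w7c.png

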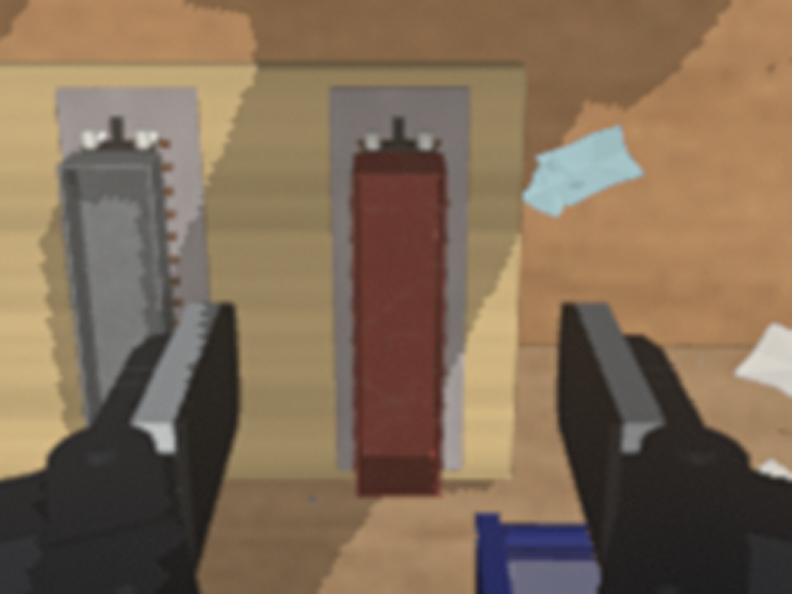

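The crop shows the wagon upright and in line: bed margins are 23 and 24 px at the near end, 19 and 23 px at the far end. The grey wagon beside it is undisturbed. One numeric check along the length, then I hand in.

```bash
python3 - <<'E'
from h import *
T=np.load("T7.npy");f=lambda x,y:[198+x/3.3,153+y/3.3]
a=np.radians(-14.45);u=np.array([np.cos(a),np.sin(a)]);n=np.array([-u[1],u[0]])
w=onplane("wrist",[f(399,172),f(399,494)],.051,T)[:,:2]-[.5076,-.1602];b=onplane("wrist",[f(399,87),f(399,469)],.013,T)[:,:2]-[.5076,-.1602]
print("wagon",w@u*1000,w@n*1000,"bed",b@u*1000,b@n*1000)
ok=abs((w@u).mean()-(b@u).mean())<.003
print(ok and manip.job_done())
E
```

```text
wagon [-53.253   51.4731] [0.3416 0.3166] bed [-68.688   69.0272] [0.4753 0.4424]
the job is handed in; nothing more can be done
None
```

The red wagon is parked upright on the free siding, in line with the track and centred along it to about 1 mm by the wrist camera; the grey wagons were left alone, and the job was handed in at about 9.6 s.

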